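# Pack the fixture's recess flush

### The arm

A 6-joint arm with a two-finger parallel gripper is mounted at the origin on a cart in front of the work surface, level with it; the furniture and walls round the work are solid. World frame = base frame: x ahead of the robot, y to its left, z up, the work surface at z = 0. Lengths are in m, angles in rad, forces in N, time in s.
With the tool pointing down it reaches from about 0.3 to 0.775 m from the base axis. Payload 14.6 kg.
Tool frame: the origin (TCP) lies at the centre of the arm's flange, where the gripper is bolted on; the fingertips stand 199 mm ahead of it and the grasp point (between the pads) lies 180 mm ahead of it; z points along the fingers, y is the line along which they close (so a half turn about z gives the same grasp; the last joint's range is limited). The gripper opens to 94 mm and grips with 3 to 60 N. Pads are 16 mm wide; open, the fingers measure 119 mm over their backs; the gripper's body (75 mm by 177 mm) begins 78 mm behind the grasp point.
Start: joints at [-1.177, 0.3, 1.521, -0, 1.321, -0.067], TCP at [0.245, -0.493, 0.405] pointing down, gripper open.
Joint ranges: [-3.03, 3.03], [-0.79, 2.21], [0.23, 2.52], [-1.04, 4.18], [0, 3.07], [-2.55, 2.55]. Speed limits (rad/s): [2.22, 2.22, 2.57, 3.14, 3.14, 3.14].

### API

Orientations are given as [roll, pitch, yaw] about the fixed x, y, z axes, in that order (R = Rz(yaw) Ry(pitch) Rx(roll)).
In Python, from station import ctrl gives the robot as it stands. The module is installed in compiled form; this text tells all that it offers.
- The arm moves only by the tool servo_tool, never from a script. Its argument "motion" is a list of rows, each a list of 5 numbers: the closure, from 0 (fully open) to 1 (shut), then the shift along the world's x, y, z in cm, then the turn about the world's z in degrees. A call has 1 to 20 rows; each row is the pose to reach, as a shift and turn from the pose commanded when the call began; what a row does not reach only later rows make up. A row lasts 1/8 s, in which the tool goes at most 62.5 mm and 10.7 degrees, less where a joint would pass 70% of its speed; a pose out of reach is approached as far as the arm can. A call with a gripper value outside its range is refused whole. The fingers move at their own pace and stop on an object; "squeeze" is the grip in N (left out, the last holds). Time passes only in rows, so rows that repeat a pose let the fingers close. It gives the time, the measured TCP pose, the force, the opening and the grip force at its end, in the units of the state.
- ctrl.get_obs(): the state, without advancing time (a new reading comes with each control period).
- ctrl.camera(name): name is "scene" or "top"; returns a dict with "image" (420x560x3 uint8, red, green, blue), "fx", "fy", "cx", "cy" (pixels), "dist" ([k1, k2, p1, p2, k3] as OpenCV has them; the pictures are not rectified), "camera_from_world" (4x4, takes a point from world to camera coordinates). Camera axes: x right, y up, looking along -z (the intrinsics and any distortion apply to the point x, -y, -z); pixel columns grow to the right and rows downward; lengths in m; the calibration is good to about 2 mm. A picture is of the moment at which its call begins. There is no depth.
- ctrl.hand_in(): hands the job in; it is judged then, once.
The state is a dict: "time_s": time; "qpos": joint angles; "joint_vel": joint speeds; "tau": joint torques, N m; "ee_pos": TCP position; "eef_rot": TCP orientation; "force": force on the tool from outside, world axes, zero at the start; "moment": the same for the moment, N m; "grip_width": finger opening in m; "grip_force": force on a finger pad.
Only numpy, scipy, OpenCV 4.12 (cv2) and the standard library are available. Lean on these libraries where they do the work, as an engineer would, in place of code of your own. Each camera call takes 0.05 s, during which the arm holds its last target. There are 200 camera calls.

### The job

Pack the recess of the wooden fixture flush with its two shoulders. Pick the two of the three aluminium packers whose thicknesses together just fill the recess's depth, and lay them flat in it, one on top of the other, centred and square with their long side running from shoulder to shoulder. Leave the packer that is not needed where it lies.

Things in the scene. Friction and masses are not known exactly. Their poses are not given: they have to be found in the camera images.
- recess (a point): Centre of the recess floor in the wooden fixture, which is fixed to the worktop. Fixture: plywood base 90 mm (x) by 200 mm (y), 18 mm thick, whose upper face is the recess floor (18 mm above the worktop); at each end of it, along y, a dark hardwood shoulder 90 x 45 mm rises 40 mm above the floor. The recess between the shoulders is 110 mm wide along y, 40 mm deep, and open above and at both x sides. x, y are the fixture's own axes, z is up.
- packer_a_mid (a point): Centre (half-way up) of a plain milled aluminium packer, a loose flat plate 50 mm (its x) by 80 mm (its y) and 12 mm thick (its z), with two small dark dimples on top; it starts lying flat on the worktop. The three packers have the same outline and differ only in thickness.
- packer_b_mid (a point): Centre (half-way up) of a plain milled aluminium packer, a loose flat plate 50 mm (its x) by 80 mm (its y) and 18 mm thick (its z), with two small dark dimples on top; it starts lying flat on the worktop. The three packers have the same outline and differ only in thickness.
- packer_c_mid (a point): Centre (half-way up) of a plain milled aluminium packer, a loose flat plate 50 mm (its x) by 80 mm (its y) and 28 mm thick (its z), with two small dark dimples on top; it starts lying flat on the worktop. The three packers have the same outline and differ only in thickness.
There are look-alikes about, which are no part of the job. Leave any blue or purple look-alike of the part that bears packer_a_mid alone.

How it is judged:
By the outcome, as a careful person would: the job done as asked, in the order asked, and still so for the second after the job is handed in, with the robot touching nothing.
It also fails if it takes over 56 s, if anything falls off the work surface, if the arm or the gripper's body presses on something with over 40 N, if the wrist force passes 120 N, or if a joint passes its speed limit or range.

## Working session

There is one attempt and no reset: what is moved stays moved. The work goes in short steps, Python scripts to look and compute and a tool call to move; the robot and the scene stay as the last step left them, time stands still between calls to the robot, and variables do not carry over. Pictures are saved under pics/ and viewed, at most 10 in all, crops included, and the job is handed in when it is done.

Besides the shell and the picture viewer there is one more tool, called after ">>>" as a command line: name --pt "numbers of a row" for each row, then --argument value for the rest. servo_tool: Moves the arm, as the interface text tells. Its arguments: {"type":"object","properties":{"motion":{"type":"array","items":{"type":"array","items":{"type":"number"}}},"squeeze":{"type":"number"}},"required":["motion"]}

```bash
mkdir -p pics
cat > h.py <<'E'
import numpy as np, cv2
from station import ctrl
def K(c): return np.array([[c['fx'],0,c['cx']],[0,c['fy'],c['cy']],[0,0,1.]])
def ray(c,px,z):
    """pixels -> world points on plane z"""
    n=cv2.undistortPoints(np.array(px,float).reshape(-1,1,2),K(c),np.array(c['dist'],float)).reshape(-1,2)
    M=np.array(c['camera_from_world']);R=M[:3,:3];o=-R.T@M[:3,3]
    d=np.c_[n[:,0],-n[:,1],-np.ones(len(n))]@R
    return o+d*((z-o[2])/d[:,2])[:,None]
def proj(c,P):
    M=np.array(c['camera_from_world']);q=np.atleast_2d(P)@M[:3,:3].T+M[:3,3]
    return cv2.projectPoints(q*[1,-1,-1],np.zeros(3),np.zeros(3),K(c),np.array(c['dist'],float))[0].reshape(-1,2)
def shot(n,f=None):
    c=ctrl.camera(n)
    if f: cv2.imwrite(f'pics/{f}.png',c['image'][:,:,::-1])
    return c
E
python3 - <<'E'
from h import *
import pickle
d={}
for n in('top','scene'):
    c=shot(n,n+'0');d[n]=c
    M=np.array(c['camera_from_world']);print(n,c['fx'],c['dist'],-M[:3,:3].T@M[:3,3],M[:3,:3].round(2).tolist())
pickle.dump(d,open('c0.pkl','wb'))
o=ctrl.get_obs();print(o['time_s'],o['ee_pos'],o['eef_rot'],o['grip_width'])
E
```

```text
top 501.66585089093735 [-0.08090339  0.          0.          0.          0.        ] [0.376404   0.24397095 1.01296531] [[0.01, -1.0, 0.02], [1.0, 0.01, 0.1], [-0.1, 0.01, 1.0]]
scene 392.1920505637471 [-0.07008612  0.          0.          0.          0.        ] [0.06479616 0.84567812 0.59003719] [[-0.82, -0.57, 0.02], [0.35, -0.48, 0.8], [-0.45, 0.67, 0.59]]
0.1 [ 0.24454122 -0.49261878  0.4041449 ] [-3.14054218e+00 -5.01557057e-05  4.60768382e-01] 0.09398868596732737
```

View pics/top0.png

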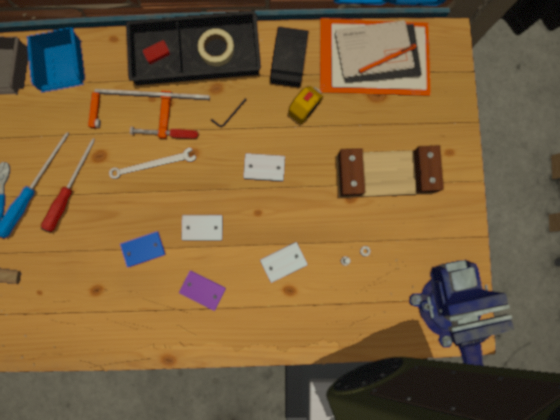

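View pics/scene0.png

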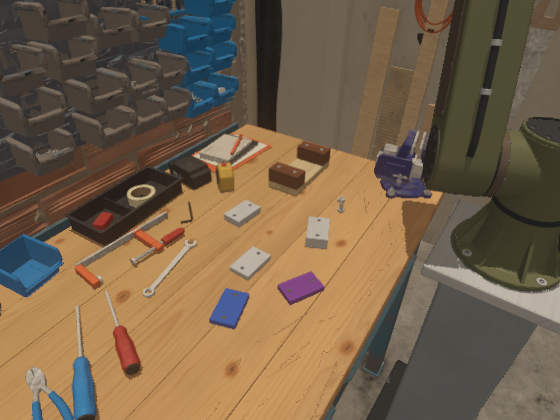

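The top view shows three silver plates, at (264,167), (202,228) and (284,262). The blue plate (143,249) and purple plate (203,290) are look-alikes. The fixture is at (390,172). The recess needs 12 + 28 = 40 mm, so I'll triangulate the dimples to get each plate's thickness.

```bash
cat > m.py <<'E'
from h import *
def blobs(c,lo,amin,roi=None):
    """grey bright plates: top-face min-area rects and dimples"""
    im=c['image'];hsv=cv2.cvtColor(im,cv2.COLOR_RGB2HSV)
    m=((hsv[:,:,1]<60)&(hsv[:,:,2]>lo)).astype(np.uint8)*255
    out=[]
    for k in cv2.findContours(m,cv2.RETR_EXTERNAL,cv2.CHAIN_APPROX_NONE)[0]:
        a=cv2.contourArea(k)
        if amin<a<1800: 
            r=cv2.minAreaRect(k); out.append((r,a,k))
    return out
def dimples(c,r,k):
    g=cv2.cvtColor(c['image'],cv2.COLOR_RGB2GRAY).astype(float)
    m=np.zeros(g.shape,np.uint8);cv2.drawContours(m,[k],-1,255,-1);m=cv2.erode(m,np.ones((5,5)))
    bg=np.median(g[m>0]);w=np.where(m>0,np.clip(bg-15-g,0,None),0)
    n,l,s,_=cv2.connectedComponentsWithStats((w>0).astype(np.uint8))
    cs=[]
    for i in range(1,n):
        ys,xs=np.where(l==i);ww=w[ys,xs];cs.append((ww.sum(),xs@ww/ww.sum(),ys@ww/ww.sum()))
    return sorted(cs,reverse=True)[:4]
E
python3 - <<'E'
from m import *
import pickle
d=pickle.load(open('c0.pkl','rb'))
for n,lo in(('top',130),('scene',110)):
    for r,a,k in blobs(d[n],lo,250):
        print(n,np.round(r[0],1),np.round(r[1],1),round(r[2],1),a,np.round(dimples(d[n],r,k),1).tolist())
s=d['scene']['image'][190:290,210:345,::-1];t=d['top']['image'][140:290,170:315,::-1]
cv2.imwrite('pics/crop.png',np.hstack([cv2.resize(s,(400,296),interpolation=2)[:290],cv2.resize(t,(290,300),interpolation=2)[:290]]))
E
```

```text
top [320.5 401. ] [19. 36.] 0.0 308.5 []
top [463.7 279.2] [16.6 21.3] 75.1 278.0 []
top [283.3 262.1] [25.5 40.7] 63.4 977.5 [[504.0, 270.4, 268.0], [482.0, 296.0, 255.8]]
top [201.5 227. ] [24. 39.] 90.0 931.5 [[523.0, 187.6, 227.2], [464.0, 215.4, 227.2]]
top [263.8 166.8] [39.2 24.1] 3.8 886.0 [[551.0, 250.3, 165.5], [489.0, 278.0, 167.3]]
top [151.4 162.8] [12.6 86.1] 77.2 395.0 [[518.0, 114.3, 172.8]]
scene [ 35.9 383.3] [30.9 21. ] 63.4 415.5 [[165.0, 32.7, 373.1], [101.0, 38.3, 382.3], [13.0, 34.9, 384.1], [5.0, 30.0, 383.0]]
scene [249.8 262.3] [21.2 38.5] 48.8 660.5 [[411.0, 241.7, 267.5], [343.0, 257.9, 252.9], [10.0, 238.0, 271.0], [9.0, 240.0, 272.0]]
scene [168.9 267.1] [ 9.5 75. ] 40.7 301.0 [[20.5, 149.0, 291.0]]
scene [317.  231.9] [21.4 30. ] 5.2 583.0 [[4735.0, 316.4, 241.7], [290.0, 316.9, 234.7], [184.0, 318.5, 220.0]]
scene [242.1 212.6] [18.3 35.5] 56.3 448.5 [[833.0, 233.2, 219.5], [231.0, 234.0, 214.9], [90.0, 249.5, 205.0]]
scene [219.4 151.4] [23.5 46.5] 55.5 501.5 [[28.0, 207.9, 148.9]]
```

View pics/crop.png

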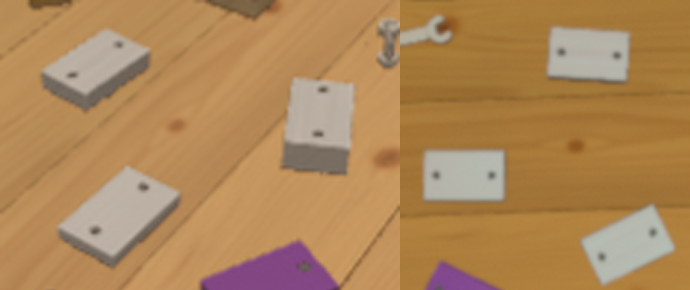

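The scene crop shows the (284,262) plate, seen at (317,232), is thick, so it looks like c (28 mm). The (202,228) plate, seen at (250,262), is thin, so it looks like a (12 mm). The (264,167) plate, seen at (242,212), is medium, so it looks like b (18 mm). The silver ones fit the description, and the blue and purple ones are the look-alikes. I'll check the heights numerically and measure the fixture.

Run:
```python
from m import *
import pickle
d=pickle.load(open('c0.pkl','rb'));t,s=d['top'],d['scene']
P={'c':([(270.4,268),(296,255.8)],[(316.9,234.7),(318.5,220)],.028),'a':([(187.6,227.2),(215.4,227.2)],[(241.7,267.5),(257.9,252.9)],.012),'b':([(250.3,165.5),(278,167.3)],[(234,214.9),(249.5,205)],.018)}
for n,(tp,sp,h) in P.items():
    e=[]
    for z in np.arange(0,.05,.001):
        q=proj(s,ray(t,tp,z));sp=np.array(sp)
        e.append(min(np.linalg.norm(q-sp),np.linalg.norm(q-sp[::-1])))
    w=ray(t,tp,h);v=w[1]-w[0]
    print(n,'z=',np.argmin(e),'mm err',round(min(e),2),'ctr',w.mean(0).round(4),'sep',np.linalg.norm(v).round(4),'long-axis deg',np.degrees(np.arctan2(v[1],v[0])).round(1))
    for r,a,k in blobs(t,130,800):
        if np.hypot(*(np.array(r[0])-np.mean(tp,0)))<6:
            W=ray(t,cv2.boxPoints(r),h);print('  rect ctr',W.mean(0).round(4),'sides',np.linalg.norm(W[1]-W[0]).round(4),np.linalg.norm(W[2]-W[1]).round(4),[np.degrees(np.arctan2(*(W[i+1]-W[i])[1::-1])).round(1) for i in(0,1)])
a=t['image'][135:210,325:455,::-1];b=s['image'][135:200,260:340,::-1]
cv2.imwrite('pics/fix.png',np.vstack([cv2.resize(a,None,fx=5,fy=5,interpolation=2)[:, :600],cv2.resize(b,(600,220),interpolation=2)]))
```

```text
c z= 29 mm err 1.6 ctr [0.3855 0.214  0.028 ] sep 0.0555 long-axis deg -64.1
  rect ctr [0.3852 0.2138 0.028 ] sides 0.0798 0.0499 [np.float64(-62.9), np.float64(-153.0)]
a z= 14 mm err 2.44 ctr [0.4531 0.3776 0.012 ] sep 0.0557 long-axis deg -89.4
  rect ctr [0.4536 0.3776 0.012 ] sides 0.0783 0.0481 [np.float64(-89.4), np.float64(-178.9)]
b z= 19 mm err 1.95 ctr [0.5768 0.2536 0.018 ] sep 0.0559 long-axis deg -93.1
  rect ctr [0.5762 0.2543 0.018 ] sides 0.0494 0.0793 [np.float64(-2.8), np.float64(-93.2)]
```

View pics/fix.png

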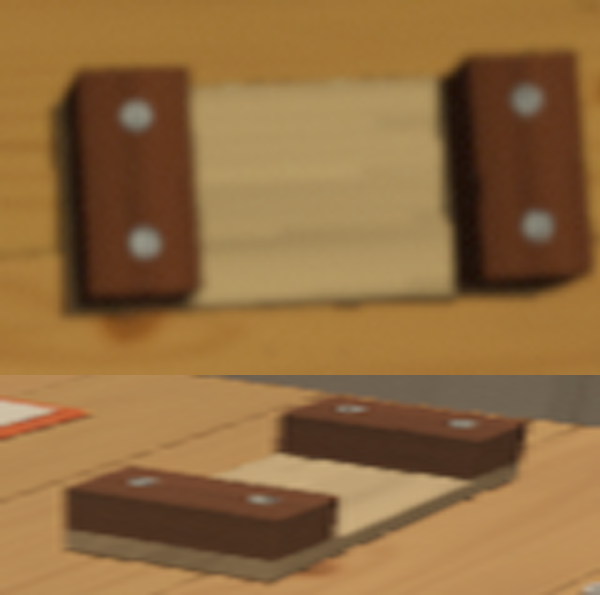

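The fixture's four screw heads are at crop (136,116), (145,242), (527,100) and (538,226), on the shoulder tops at z = 0.058. Triangulated heights of 29, 14 and 19 mm confirm c, a and b.

```bash
cat > fx.py <<'E'
from m import *
def fixture(t):
    im=t['image'];hsv=cv2.cvtColor(im,cv2.COLOR_RGB2HSV);pts=[]
    for u,v in[(352,158),(354,183),(430,155),(432,180)]:
        S=np.clip(130-hsv[v-5:v+6,u-5:u+6,1].astype(float),0,None);y,x=np.mgrid[v-5:v+6,u-5:u+6]
        pts.append(((S*x).sum()/S.sum(),(S*y).sum()/S.sum()))
    W=ray(t,pts,.058);return np.array(pts),W
E
python3 - <<'E'
from fx import *
import pickle
d=pickle.load(open('c0.pkl','rb'));t=d['top']
p,W=fixture(t);print(p.round(1).tolist(),W.round(4).tolist(),'ctr',W.mean(0).round(4))
L=lambda v:(np.linalg.norm(v).round(4),np.degrees(np.arctan2(v[1],v[0])).round(1))
print([L(v) for v in(W[2]-W[0],W[3]-W[1],W[0]-W[1],W[2]-W[3])])
# floor check: pale region
hsv=cv2.cvtColor(t['image'],cv2.COLOR_RGB2HSV)[135:210,325:455]
m=((hsv[:,:,1]<125)&(hsv[:,:,2]>110)).astype(np.uint8)
k=max(cv2.findContours(m,0,1)[0],key=cv2.contourArea);r=cv2.minAreaRect(k+np.array([325,135]))
F=ray(t,cv2.boxPoints(r),.018);print('floor',F.round(4).tolist(),F.mean(0).round(4),[L(F[i+1]-F[i]) for i in(0,1)])
E
```

```text
[[351.8, 157.7], [353.4, 183.0], [429.8, 154.5], [432.0, 179.6]] [[0.5883, 0.0831, 0.058], [0.5384, 0.0802, 0.058], [0.5974, -0.0715, 0.058], [0.5475, -0.0746, 0.058]] ctr [0.5679 0.0043 0.058 ]
[(np.float64(0.1549), np.float64(-86.6)), (np.float64(0.1551), np.float64(-86.6)), (np.float64(0.05), np.float64(3.2)), (np.float64(0.05), np.float64(3.5))]
floor [[0.6087, 0.055, 0.018], [0.6152, -0.051, 0.018], [0.5262, -0.053, 0.018], [0.5202, 0.0521, 0.018]] [0.5676 0.0008 0.018 ] [(np.float64(0.1062), np.float64(-86.5)), (np.float64(0.0891), np.float64(-178.7))]
```

>>> servo_tool --pt "0 1.5 6 0 10" --pt "0 2.5 12 0 20" --pt "0 4 18 0 30" --pt "0 5 24 0 40" --pt "0 6 30 0 50" --pt "0 7.5 36 0 60" --pt "0 8.5 42 0 70" --pt "0 10 48 0 80" --pt "0 11 54 0 90" --pt "0 12.5 60 0 90" --pt "0 13.5 66 -2 90" --pt "0 14 70.7 -5 90" --pt "0 14 70.7 -8 90" --pt "0 14 70.7 -8 90" --squeeze 30

```text
time_s: 1.85
ee_pos: [0.3841, 0.2145, 0.323]
eef_rot: [-3.137, -0.0, 2.033]
force: [-0.4, -0.2, 1.0]
grip_width: 0.0939
grip_force: 0.0
```

>>> servo_tool --pt "0 0.1 0 -3 0" --pt "0 0.1 0 -6 0" --pt "0 0.1 0 -9 0" --pt "0 0.1 0 -10.5 0" --pt "0 0.1 0 -11.3 0" --pt "0 0.1 0 -11.3 0" --pt "0 0.1 0 -11.3 0"

```text
time_s: 2.72
ee_pos: [0.3858, 0.2145, 0.2125]
eef_rot: [3.14, 0.0, 2.032]
force: [-0.1, 0.2, 0.7]
grip_width: 0.0942
grip_force: 0.0
```

Run:
```python
from h import *
s=shot('scene');t=shot('top')
cv2.imwrite('pics/g1.png',np.hstack([cv2.resize(s['image'][130:290,220:400,::-1],(450,400)),cv2.resize(t['image'][180:340,220:360,::-1],(350,400))]))
```

```text
(no output)
```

View pics/g1.png

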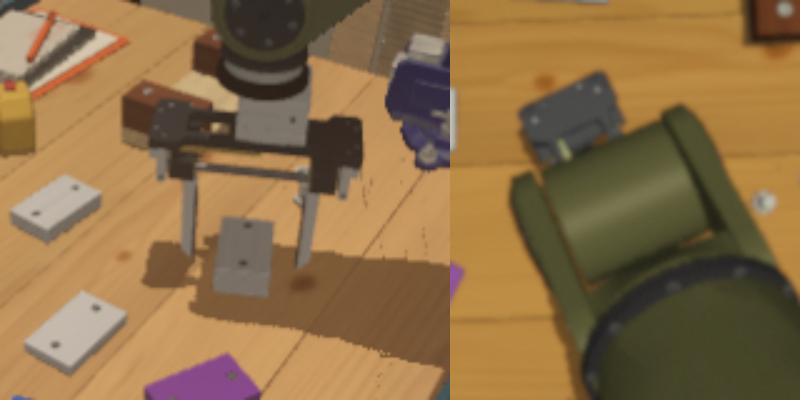

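The fingers straddle packer c evenly (scene crop fingers at (190,250) and (303,255), plate at (243,255)). I'll lower and grip.

>>> servo_tool --pt "0 0 0 -0.7 0" --pt "0.3 0 0 -0.7 0" --pt "0.4 0 0 -0.7 0" --pt "1 0 0 -0.7 0" --pt "1 0 0 -0.7 0" --pt "1 0 0 -0.7 0" --pt "1 0 0 -0.7 0" --pt "1 0 0 -0.7 0" --squeeze 30

```text
time_s: 3.82
ee_pos: [0.3856, 0.2144, 0.2047]
eef_rot: [3.141, -0.0, 2.032]
force: [0.3, -0.1, 0.6]
grip_width: 0.0496
grip_force: 30.0
```

>>> servo_tool --pt "1 0 0 2 0" --pt "1 0 0 5 0" --pt "1 0 0 8 0" --pt "1 2 -2 10 -3" --pt "1 5 -5.5 10 -9" --pt "1 8 -9 10 -15" --pt "1 11 -12.5 10 -21" --pt "1 14 -16 10 -23" --pt "1 16.5 -19 10 -23" --pt "1 18.2 -21 10 -23" --pt "1 18.2 -21 8 -23" --pt "1 18.2 -21 8 -23" --pt "1 18.2 -21 8 -23"

```text
time_s: 5.45
ee_pos: [0.5675, 0.0046, 0.2851]
eef_rot: [3.142, 0.0, 1.631]
force: [-0.3, 0.1, -1.9]
grip_width: 0.0497
grip_force: 30.0
```

Run:
```python
from h import *
s=shot('scene');t=shot('top')
cv2.imwrite('pics/g2.png',np.hstack([cv2.resize(s['image'][60:220,220:400,::-1],(450,400)),cv2.resize(t['image'][100:260,320:460,::-1],(350,400))]))
```

```text
(no output)
```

View pics/g2.png

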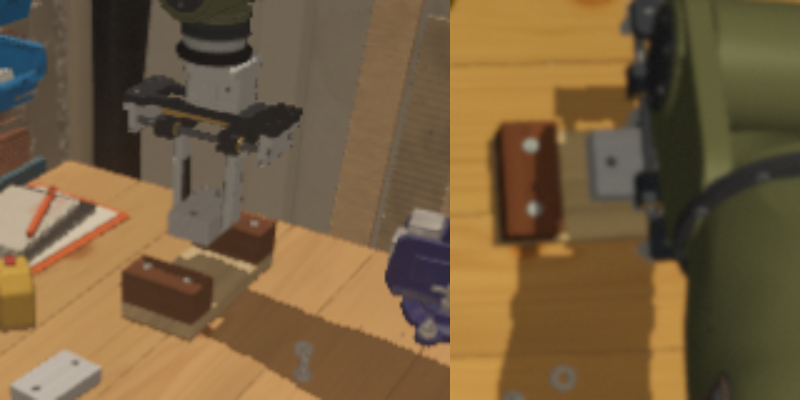

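Packer c hangs square over the recess (its visible dimple is at top crop (611,160)). I'll lower to just above the floor and check.

>>> servo_tool --pt "1 0 0 -2 0" --pt "1 0 0 -4 0" --pt "1 0 0 -5.2 0" --pt "1 0 0 -5.8 0" --pt "1 0 0 -5.8 0" --pt "1 0 0 -5.8 0"

```text
time_s: 6.3
ee_pos: [0.5677, 0.0044, 0.2273]
eef_rot: [3.141, 0.0, 1.63]
force: [0.0, -0.6, -1.8]
grip_width: 0.0499
grip_force: 30.0
```

```bash
cat > ck.py <<'E'
from h import *
import sys
def check(zt,c=(.568,.0043),ang=-86.6):
    t=shot('top');a=np.radians(ang);u=np.array([np.cos(a),np.sin(a)])
    g=cv2.cvtColor(t['image'],cv2.COLOR_RGB2GRAY).astype(float)
    for s in(-1,1):
        e=np.r_[np.array(c)+s*.0278*u,zt];p=proj(t,e)[0];x0,y0=np.round(p).astype(int)
        w=g[y0-4:y0+5,x0-4:x0+5];w=np.clip(np.median(w)-12-w,0,None);y,x=np.mgrid[y0-4:y0+5,x0-4:x0+5]
        if w.sum()>0:
            f=ray(t,[((w*x).sum()/w.sum(),(w*y).sum()/w.sum())],zt)[0]; print('dimple',s,'exp',e.round(4),'meas',f.round(4),'err mm',((f-e)*1e3).round(1),w.sum())
        else: print('none',s,p)
    return t
if __name__=='__main__': check(float(sys.argv[1]))
E
python3 ck.py 0.050
```

```text
dimple -1 exp [0.5664 0.0321 0.05  ] meas [0.5658 0.0314 0.05  ] err mm [-0.5 -0.7  0. ] 206.0
none 1 [404.91688339 168.7751249 ]
```

>>> servo_tool --pt "1 0 0 -0.2 0" --pt "1 0 0 -0.35 0" --pt "1 0 0 -0.4 0" --pt "1 0 0 -0.4 0" --pt "1 0 0 -0.4 0"

```text
time_s: 6.98
ee_pos: [0.5675, 0.0044, 0.2228]
eef_rot: [-3.142, 0.0, 1.63]
force: [-2.8, -0.6, 2.0]
grip_width: 0.0498
grip_force: 30.0
```

>>> servo_tool --pt "0.3 0 0 0 0" --pt "0 0 0 0 0" --pt "0 0 0 0 0" --pt "0 0 0 0 0" --pt "0 0 0 3 0" --pt "0 0 0 7 0" --pt "0 -1 2 10 0" --pt "0 -2 6 10 -2.8" --pt "0 -3.5 11 10 -2.8" --pt "0 -5 16 10 -2.8" --pt "0 -6.5 21 10 -2.8" --pt "0 -8 26 10 -2.8" --pt "0 -9.5 31 10 -2.8" --pt "0 -11 36 9 -2.8" --pt "0 -11.5 37.4 6 -2.8" --pt "0 -11.5 37.4 3 -2.8" --pt "0 -11.5 37.4 1 -2.8" --pt "0 -11.5 37.4 1 -2.8"

```text
time_s: 9.22
ee_pos: [0.4523, 0.3782, 0.2314]
eef_rot: [-3.139, 0.002, 1.581]
force: [0.2, 0.7, -0.9]
grip_width: 0.094
grip_force: 0.0
```

Run:
```python
from ck import *
t=check(.046);s=shot('scene')
cv2.imwrite('pics/g3.png',np.hstack([cv2.resize(s['image'][130:310,180:360,::-1],(400,400)),cv2.resize(t['image'][130:290,160:320,::-1],(400,400))]))
```

```text
dimple -1 exp [0.5664 0.0321 0.046 ] meas [0.5657 0.0313 0.046 ] err mm [-0.7 -0.8  0. ] 446.0
dimple 1 exp [ 0.5696 -0.0235  0.046 ] meas [ 0.569 -0.024  0.046] err mm [-0.6 -0.6  0. ] 516.0
```

View pics/g3.png

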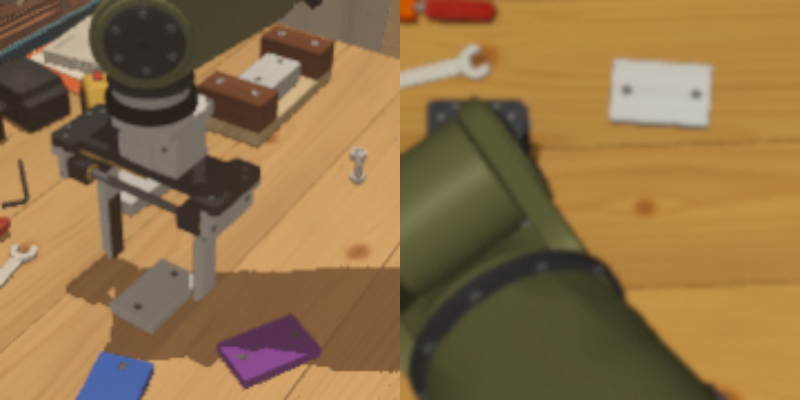

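Packer c lies in the recess within 1 mm and square, and the fingers straddle packer a (scene crop (153,295)). I'll lower and grip.

>>> servo_tool --pt "0 0 0 -1.5 0" --pt "0 0 0 -2.6 0" --pt "0 0 0 -3.05 0" --pt "0.3 0 0 -3.05 0" --pt "0.4 0 0 -3.05 0" --pt "1 0 0 -3.05 0" --pt "1 0 0 -3.05 0" --pt "1 0 0 -3.05 0" --pt "1 0 0 -3.05 0" --pt "1 0 0 -3.05 0" --squeeze 30

```text
time_s: 10.58
ee_pos: [0.4526, 0.3784, 0.2023]
eef_rot: [3.141, -0.0, 1.581]
force: [0.2, -0.4, 1.3]
grip_width: 0.0496
grip_force: 30.0
```

>>> servo_tool --pt "1 0 0 2 0" --pt "1 0 0 6 0" --pt "1 0 0 10 0" --pt "1 1.5 -5 11 0" --pt "1 3 -10 11 1" --pt "1 4.5 -15 11 2" --pt "1 6 -20 11 2.8" --pt "1 7.5 -25 11 2.8" --pt "1 9 -30 11 2.8" --pt "1 10.5 -34 11 2.8" --pt "1 11.5 -36.5 11 2.8" --pt "1 11.5 -37.4 10 2.8" --pt "1 11.5 -37.4 8 2.8" --pt "1 11.5 -37.4 6 2.8" --pt "1 11.5 -37.4 5.1 2.8" --pt "1 11.5 -37.4 5.1 2.8" --pt "1 11.5 -37.4 5.1 2.8"

```text
time_s: 12.7
ee_pos: [0.5677, 0.0046, 0.2539]
eef_rot: [3.141, 0.0, 1.63]
force: [-0.1, 0.6, -0.3]
grip_width: 0.0498
grip_force: 30.0
```

```bash
python3 ck.py 0.063
```

```text
dimple -1 exp [0.5664 0.0321 0.063 ] meas [0.5661 0.0316 0.063 ] err mm [-0.3 -0.4 -0. ] 215.0
none 1 [406.7227585  167.48332975]
```

>>> servo_tool --pt "1 0 0 -0.2 0" --pt "1 0 0 -0.35 0" --pt "1 0 0 -0.45 0" --pt "1 0 0 -0.5 0" --pt "1 0 0 -0.5 0" --pt "1 0 0 -0.5 0"

```text
time_s: 13.5
ee_pos: [0.5675, 0.0043, 0.2483]
eef_rot: [-3.142, 0.0, 1.63]
force: [-3.7, -0.4, 4.1]
grip_width: 0.0493
grip_force: 30.0
```

In contact at the expected height (0.2485). I'll release and withdraw.

>>> servo_tool --pt "0.3 0 0 0 0" --pt "0 0 0 0 0" --pt "0 0 0 0 0" --pt "0 0 0 0 0" --pt "0 0 0 3 0" --pt "0 0 0 7 0" --pt "0 -1 3 11 0" --pt "0 -4 8 13 0" --pt "0 -7 14 13 0" --pt "0 -10 20 13 0" --pt "0 -13 26 13 0" --pt "0 -14 28 13 0" --pt "0 -14 28 13 0"

```text
time_s: 15.12
ee_pos: [0.4265, 0.286, 0.3782]
eef_rot: [3.142, -0.0, 1.633]
force: [-0.7, -0.7, 0.3]
grip_width: 0.0939
grip_force: 0.0
```

Run:
```python
from ck import *
t=check(.058);s=shot('scene')
cv2.imwrite('pics/g4.png',np.hstack([cv2.resize(s['image'][120:220,250:350,::-1],(400,400)),cv2.resize(t['image'][120:220,330:450,::-1],(400,400))]))
```

```text
dimple -1 exp [0.5664 0.0321 0.058 ] meas [0.5654 0.0316 0.058 ] err mm [-1.  -0.4  0. ] 511.0
dimple 1 exp [ 0.5696 -0.0235  0.058 ] meas [ 0.5688 -0.0243  0.058 ] err mm [-0.9 -0.9  0. ] 568.0
```

View pics/g4.png

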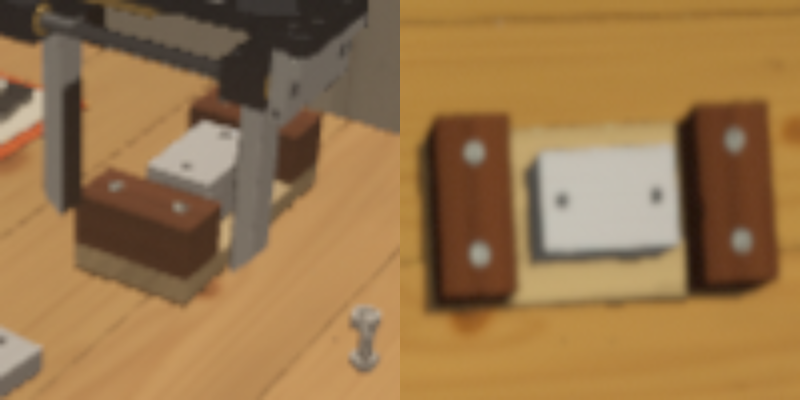

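The stack sits flat and flush in the recess, square and centred to about 1 mm (top crop plate at (607,200), shoulders at (475,210) and (735,195)). The gripper is clear of everything.

```bash
python3 -c "
from station import ctrl;print(ctrl.hand_in())"
```

```text
the job is handed in; nothing more can be done
None
```

I packed the recess with the 28 mm packer (c) and the 12 mm packer (a) on top of it, flush with the shoulders and within about 1 mm of centre; packer b was left where it lay, and the job was handed in at about 15 s on the robot's clock.

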